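# Sweep bearings through the counting-tray gate

### The job

With the fingertips, push the three ball bearings lying on the counting tray through its narrow gate, one at a time, so that all three drop into the catch pocket. Slide them along the deck and never pick one up; leave the brass nut where it lies and do not disturb the other things on the bench.

Things in the scene. Friction and masses are not known exactly. Their poses are not given: they have to be found in the camera images.
- tray: counting tray fixed to the bench: flat aluminium deck 330 mm (its x) by 235 mm (its y, from -100 to +135), 60 mm above the bench, with a blue rim 6 mm thick and 14 mm above the deck. Origin at bench level, z up; yaw varies. The edge at tray y = -100 mm has the only gate; the deck ends there and the catch pocket lies right beyond.
- gate (a point): the middle of the gate, 46 mm wide, on the lip of the deck (tray x 0, y -100 mm, deck height). Axes as the tray's: parts go through along tray -y. Two guide strips, 5 mm thick and 14 mm high, run back from the gate wall as a funnel at 35 degrees to it, from 32 to 90 mm either side of the gate's middle, up to 40 mm onto the deck.
- pocket (a point): centre of the catch pocket's black floor, 5 mm above the bench, 55 mm below the deck. The pocket is 75 mm (tray x) by 81 mm (tray y -100 to -181 mm) with blue walls to 14 mm above deck height; on its deck side it is open through the gate.
- bearing1: deep-groove ball bearing, steel ring with black seals on both faces, 35 mm diameter, 11 mm thick, about 45 g; origin at the centre of its underside, z up; starts lying flat on the tray deck. It slides when pushed and may turn freely; seen from above it is a plain disc.
- bearing2: deep-groove ball bearing, steel ring with black seals on both faces, 35 mm diameter, 11 mm thick, about 45 g; origin at the centre of its underside, z up; starts lying flat on the tray deck. It slides when pushed and may turn freely; seen from above it is a plain disc.
- bearing3: deep-groove ball bearing, steel ring with black seals on both faces, 35 mm diameter, 11 mm thick, about 45 g; origin at the centre of its underside, z up; starts lying flat on the tray deck. It slides when pushed and may turn freely; seen from above it is a plain disc.
- bearing1_center (a point): the middle of bearing1's volume, 5.5 mm above its underside
- bearing2_center (a point): the middle of bearing2's volume, 5.5 mm above its underside
- bearing3_center (a point): the middle of bearing3's volume, 5.5 mm above its underside
- nut: brass hexagon nut, 30 mm across flats, 16 mm high, 60 g, lying on the tray deck among the bearings; origin at the centre of its underside. It stays where it is.
- oilcan: dark steel oil can, 72 mm diameter, thin spout up to 190 mm high, standing left of the tray; origin under its centre
- jar: open glass jar, 84 mm diameter, 120 mm high, right of the tray; origin under its centre
- screwdriver: screwdriver lying on the bench to the left, near the robot; origin under its middle, its x along the shaft
- clamp: dark steel half-ring clamp, 146 mm outer diameter, 22 mm high, lying left of the tray; origin at the centre of the ring
- fluid: clear plastic fluid bottle, 70 mm diameter, 190 mm high, red cap, on the right; origin under its centre
Mind the look-alikes: they are no part of the job. Leave any red look-alike of the bearing3 alone. What is shaped like the bearing1 but purple is not meant.

How it is judged:
On the way, in this order (a step that is already met when the one before it is completed fails the run):
1. a first bearing is in the pocket (((y of bearing1_center in the frame of tray between -0.181 and -0.1 m and x of bearing1_center in the frame of tray between -0.0375 and 0.0375 m and z of bearing1_center in the frame of tray below 0.055 m) or (y of bearing2_center in the frame of tray between -0.181 and -0.1 m and x of bearing2_center in the frame of tray between -0.0375 and 0.0375 m and z of bearing2_center in the frame of tray below 0.055 m) or (y of bearing3_center in the frame of tray between -0.181 and -0.1 m and x of bearing3_center in the frame of tray between -0.0375 and 0.0375 m and z of bearing3_center in the frame of tray below 0.055 m))), for 0.2 s.
2. then a second bearing is in the pocket ((((y of bearing1_center in the frame of tray between -0.181 and -0.1 m and x of bearing1_center in the frame of tray between -0.0375 and 0.0375 m and z of bearing1_center in the frame of tray below 0.055 m) and (y of bearing2_center in the frame of tray between -0.181 and -0.1 m and x of bearing2_center in the frame of tray between -0.0375 and 0.0375 m and z of bearing2_center in the frame of tray below 0.055 m)) or ((y of bearing1_center in the frame of tray between -0.181 and -0.1 m and x of bearing1_center in the frame of tray between -0.0375 and 0.0375 m and z of bearing1_center in the frame of tray below 0.055 m) and (y of bearing3_center in the frame of tray between -0.181 and -0.1 m and x of bearing3_center in the frame of tray between -0.0375 and 0.0375 m and z of bearing3_center in the frame of tray below 0.055 m)) or ((y of bearing2_center in the frame of tray between -0.181 and -0.1 m and x of bearing2_center in the frame of tray between -0.0375 and 0.0375 m and z of bearing2_center in the frame of tray below 0.055 m) and (y of bearing3_center in the frame of tray between -0.181 and -0.1 m and x of bearing3_center in the frame of tray between -0.0375 and 0.0375 m and z of bearing3_center in the frame of tray below 0.055 m)))), for 0.2 s.
3. then the third bearing is in the pocket (y of bearing1_center in the frame of tray between -0.181 and -0.1 m and x of bearing1_center in the frame of tray between -0.0375 and 0.0375 m and z of each of bearing1_center, bearing2_center, bearing3_center in the frame of tray below 0.055 m and y of bearing2_center in the frame of tray between -0.181 and -0.1 m and x of bearing2_center in the frame of tray between -0.0375 and 0.0375 m and y of bearing3_center in the frame of tray between -0.181 and -0.1 m and x of bearing3_center in the frame of tray between -0.0375 and 0.0375 m), for 0.2 s.
At the end, for the whole second after the job is handed in: All three bearings lie at rest in the catch pocket, their middles below deck level (at least 5 mm), having gone in one after another (0.2 s or more apart); the brass nut is still on the deck within 15 mm of where it lay (all of step 3 and distance of nut from where it was at the start of the episode below 0.015 m and z of nut in the frame of tray above 0.055 m and linear speed of each of bearing1, bearing2, bearing3 below 0.02 m/s); the robot touches nothing.
It fails at once if a bearing is lifted off the deck (its middle more than 20 mm above the deck) (z of any of bearing1_center, bearing2_center, bearing3_center in the frame of tray above 0.08 m).
It fails at once if the brass nut is pushed about or lifted (moved more than 15 mm) (distance of nut from where it was at the start of the episode above 0.015 m).
It fails at once if another thing on the bench is disturbed (moved more than 20 mm) (distance of any of oilcan, jar, screwdriver, clamp, fluid from where it was at the start of the episode above 0.02 m).
It also fails if it takes over 62 s, if anything falls off the work surface, if the arm or the gripper's body presses on something with over 40 N, if the wrist force passes 120 N, or if a joint passes its speed limit or range.

### The arm

A 6-joint arm with a two-finger parallel gripper is mounted at the origin on the work surface. World frame = base frame: x ahead of the robot, y to its left, z up, the work surface at z = 0. Lengths are in m, angles in rad, forces in N, time in s.
With the tool pointing down it reaches from about 0.425 to 0.95 m from the base axis. Payload 14.7 kg.
Tool frame: the origin (TCP) lies at the centre of the arm's flange, where the gripper is bolted on; the fingertips stand 173 mm ahead of it and the grasp point (between the pads) lies 155 mm ahead of it; z points along the fingers, x is the direction in which the jaws open and shut, and the axes are right-handed (so a half turn about z gives the same grasp; the last joint's range is limited). The gripper opens to 85 mm and grips with 20 to 120 N. Pads are 22 mm wide; open, the fingers measure 114 mm over their backs; the gripper's body (76 mm by 85 mm) begins 54 mm behind the grasp point. The pads swing forward as they close: fully open they stand 13 mm farther back than shut.
Start: joints at [1.108, 0.48, 1.596, -0, 1.065, -0.047], TCP at [0.263, 0.595, 0.405] pointing down, gripper open.
Joint ranges: [-2.75, 2.75], [-0.82, 2.05], [0.23, 2.67], [-1.56, 4.7], [0.09, 2.69], [-2.92, 2.92]. Speed limits (rad/s): [1.89, 1.89, 2.39, 3.01, 3.01, 3.01].

### API

Orientations are given as a unit quaternion [w, x, y, z].
In Python, from station import state, cams, workorder gives the robot as it stands. The module is installed in compiled form; this text tells all that it offers.
- The arm moves only by the tool drive_tool, never from a script. Its argument "targets" is a list of rows, each an object with "dp": the shift along the tool's x, y, z in cm, a list of three; "rotation": the turn, a rotation vector about the tool's x, y, z in degrees, a list of three; "claw": the opening, from 0 (shut) to 1 (fully open). In form: [{"dp": [x, y, z], "rotation": [rx, ry, rz], "claw": claw}, ...]. A call has 1 to 8 rows; each row shifts and turns the commanded pose from where the row before left it, along the tool's axes as they then stand; what a row does not reach is not made up. A row lasts 1/12 s, in which the tool goes at most 41.7 mm and 7.16 degrees, less where a joint would pass 70% of its speed; a pose out of reach is approached as far as the arm can. A call is refused whole if a number of a shift passes 4.17 or a number of a turn 7.16, either way. A call with a gripper value outside its range is refused whole. The fingers move at their own pace and stop on an object; "squeeze" is the grip in N (left out, the last holds). Time passes only in rows, so rows that do not move let the fingers close. It gives the time, the measured TCP pose, the force and the opening at its end, in the units of the state.
- state(): the state, without advancing time (a new reading comes with each control period).
- cams.get_image(name): name is "side" or "top" or "wrist"; returns the picture (480x640x3 uint8, blue, green, red); there is no depth.
- cams.get_calibration(name): a dict with "fx", "fy", "cx", "cy" (pixels), "world_to_cam" (4x4, takes a point from world to camera coordinates); the wrist camera has in their place "hand_eye" (4x4, takes a point from camera to tool coordinates, whose origin is the TCP and whose axes are the tool frame's). Camera axes: x right, y up, looking along -z (the intrinsics and any distortion apply to the point x, -y, -z); pixel columns grow to the right and rows downward; lengths in m; the calibration is good to about 2 mm. The wrist camera is an equidistant fisheye: a pixel r from the principal point sees the ray r / f radians off the axis. A picture is of the moment at which its call begins: read the wrist's pose just before it. get_calibration takes no time and is no camera call.
- workorder.hand_in(): hands the job in, once; it reports no verdict.
Trained networks look in the newest picture that a camera, given by its name, has taken for a name from the list of things; names that differ only in an ending like _2 or _b are one class to them, and where a whole thing is asked for, a point or a joint stands for the part that bears it (a point fixed in the world has none). Each returns a list of dicts, best first, with "conf" (0 to 1); they miss things now and then, are a little off and sometimes report something else, mostly with a low value. They report only what shows in the picture. A call takes as long as a camera call. They do not tell look-alikes from the thing itself.
- cams.look_for(camera, target): "location" ([x, y, z] in m, in the coordinates of the camera as it stood for that picture, good to about 4 mm: the middle of the surface that is visible of it).
The state is a dict: "time": time; "q": joint angles; "qvel": joint speeds; "effort": joint torques, N m; "tcp_pos": TCP position; "orientation": TCP orientation; "wrist_force": force on the tool from outside, world axes, zero at the start; "torque": the same for the moment, N m; "grip_width": finger opening in m.
Only numpy, scipy, OpenCV 4.12 (cv2) and the standard library are available. Lean on these libraries where they do the work, as an engineer would, in place of code of your own. Each camera call takes 0.05 s, during which the arm holds its last target.

## Working session

There is one attempt and no reset: what is moved stays moved. The work goes in short steps, Python scripts to look and compute and a tool call to move; the robot and the scene stay as the last step left them, time stands still between calls to the robot, and variables do not carry over. Pictures are saved under pics/ and viewed, and the job is handed in when it is done.

Besides the shell and the picture viewer there is one more tool, called after "Emit:" by a JSON object that holds its "op" and its "data". drive_tool: Moves the arm, as the interface text tells. Its arguments: {"type":"object","properties":{"targets":{"type":"array","items":{"type":"object","properties":{"dp":{"type":"array","items":{"type":"number"}},"rotation":{"type":"array","items":{"type":"number"}},"claw":{"type":"number"}}}},"squeeze":{"type":"number"}},"required":["targets"]}

```bash
ls; mkdir -p pics
python3 - <<'E'
from station import state,cams,workorder
import cv2,numpy as np
s=state();print(s)
for n in("top","side","wrist"):
    cv2.imwrite(f"pics/{n}0.png",cams.get_image(n));print(n,cams.get_calibration(n))
print(state()["time"])
E
```

```text
pics
{'time': 0.0, 'q': array([ 1.10838403e+00,  4.80868845e-01,  1.59687157e+00, -2.09998430e-05,
        1.06507181e+00, -4.65512642e-02]), 'qvel': array([ 0.00076574,  0.00075364, -0.00023308, -0.00056106, -0.00022492,
       -0.00018478]), 'effort': array([ 2.55645471e-03, -9.50596619e+01, -4.30215240e+01,  2.04693033e-04,
        1.15658808e-02,  3.14844492e-06]), 'tcp_pos': array([0.26245398, 0.59444559, 0.40404909]), 'orientation': array([ 3.16668375e-04,  8.37844822e-01,  5.45908126e-01, -5.21196963e-04]), 'wrist_force': array([ 0.01195846, -0.41452148, -0.17327068]), 'torque': array([-0.01204501,  0.04585706,  0.05666073]), 'grip_width': 0.08573880804396204}
top {'fx': 617.123056552776, 'fy': 617.123056552776, 'cx': 315.69580511359226, 'cy': 235.89284902349124, 'world_to_cam': array([[ 0.03061536, -0.99949028, -0.00904908, -0.04262009],
       [ 0.99266685,  0.02934466,  0.11726645, -0.53184071],
       [-0.11694114, -0.01257288,  0.99305926, -1.40841051],
       [ 0.        ,  0.        ,  0.        ,  1.        ]])}
side {'fx': 581.9436121182918, 'fy': 581.9436121182918, 'cx': 310.9982671393696, 'cy': 237.121107678638, 'world_to_cam': array([[-0.96848239, -0.24893117, -0.00866824,  0.49307513],
       [ 0.16018784, -0.64911551,  0.74363224, -0.14984945],
       [-0.19073993,  0.71880618,  0.66853269, -1.66945382],
       [ 0.        ,  0.        ,  0.        ,  1.        ]])}
wrist {'fx': 371.64829954431775, 'fy': 371.64829954431775, 'cx': 310.98066950729805, 'cy': 237.95107224727676, 'hand_eye': array([[ 9.99999881e-01,  1.39311899e-04, -4.68506377e-04,
        -2.70606493e-05],
       [ 1.03980741e-05, -9.64368150e-01, -2.64563925e-01,
        -6.65963152e-02],
       [-4.88669531e-04,  2.64563888e-01, -9.64368037e-01,
         3.04189405e-02],
       [ 0.00000000e+00,  0.00000000e+00,  0.00000000e+00,
         1.00000000e+00]])}
0.15
```

View pics/top0.png

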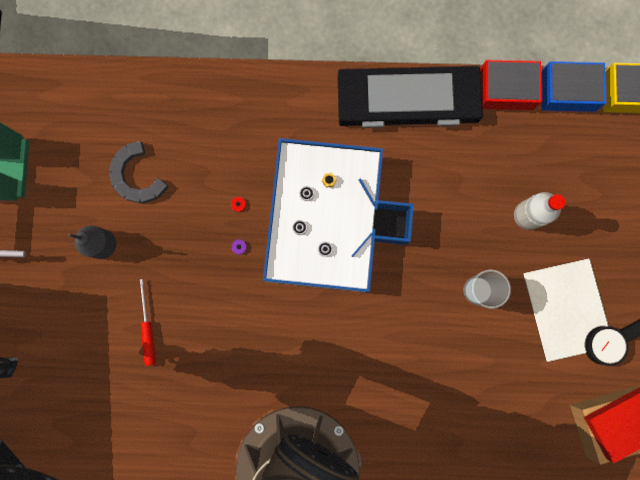

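View pics/side0.png

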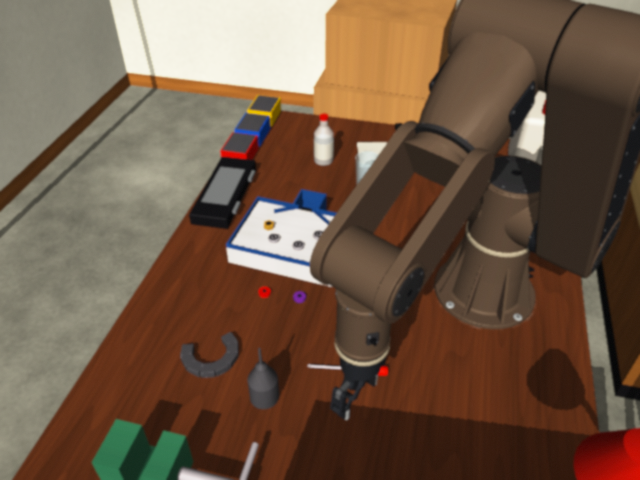

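View pics/wrist0.png

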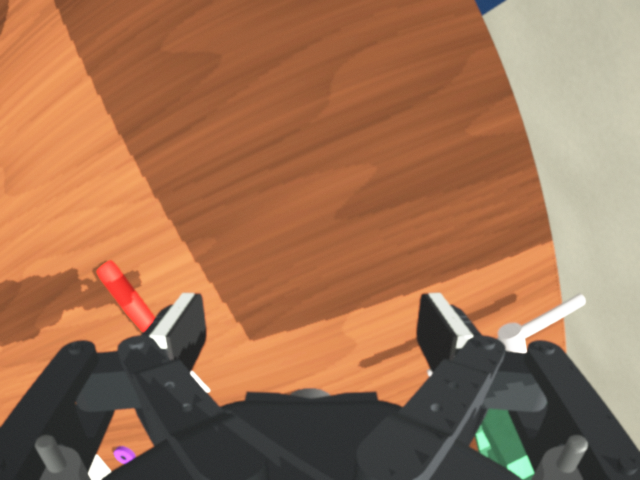

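The top view shows the tray at (325,215) with its gate to the image right. Candidates for the bearings: steel rings on the deck at (307,193), (300,227) and (325,249). The look-alikes are the red ring (239,204) and the purple ring (239,247) on the bench. The brass nut is at (330,180). I'm choosing the three on the deck and checking them in a crop.

Run:
```python
import cv2
im=cv2.imread("pics/top0.png")
c=im[130:300,225:425]
cv2.imwrite("pics/crop0.png",cv2.resize(c,None,fx=4,fy=3.5 if 0 else 4,interpolation=cv2.INTER_CUBIC)[:600] if 0 else cv2.resize(c,(700,595),interpolation=cv2.INTER_CUBIC))
```

```text
(no output)
```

View pics/crop0.png

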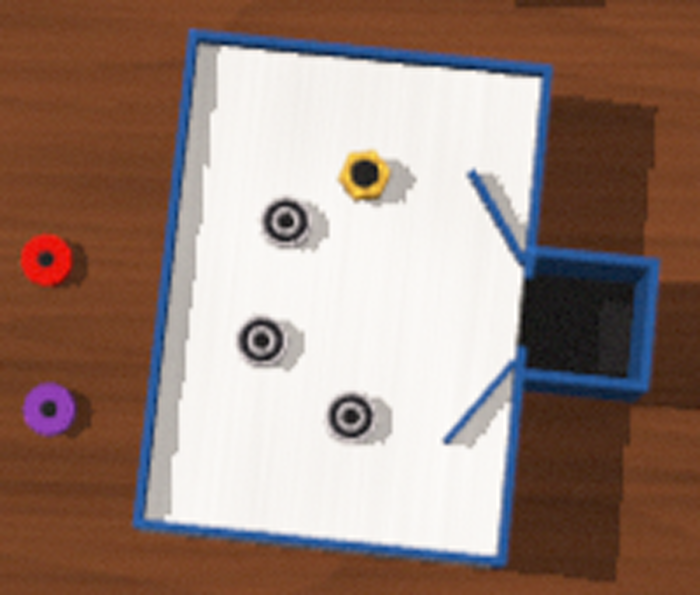

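```bash
cat > h.py <<'E'
from station import state,cams,workorder
import cv2,numpy as np
from scipy.spatial.transform import Rotation as R
def px2w(n,u,v,z):
    c=cams.get_calibration(n);T=c["world_to_cam"]
    d=np.array([(u-c["cx"])/c["fx"],-(v-c["cy"])/c["fy"],-1.]);Rw=T[:3,:3].T
    o=-Rw@T[:3,3];d=Rw@d
    return o+d*(z-o[2])/d[2]
E
python3 - <<'E'
from h import *
C=lambda u,v,z:px2w("top",225+u/3.5-0.4,130+v/3.5-.4,z)[:2]
k=[C(*p,.074) for p in[(190,30),(552,66),(503,567),(134,525)]]
for i in range(4):print(k[i],np.linalg.norm(k[i]-k[i-1]))
for n,p in dict(stripA=(472,173),stripB=(446,440),stripA2=(525,264),stripB2=(520,362)).items():print(n,C(*p,.074))
for n,p in dict(A=(286,220),B=(262,340),D=(351,415)).items():print(n,C(*p,.071))
print('nut',C(364,174,.076))
# gate wall inner ends / deck
print(C(190,30,.074),px2w("top",239,204,.011),px2w("top",239,247,.011))
for t in("bearing1","nut","gate"):
    T=cams.get_calibration("top")["world_to_cam"]
    for r in cams.look_for("top",t):
        p=np.linalg.inv(T)@np.r_[r["location"],1];print(t,r["conf"],p[:3])
E
```

```text
[0.75222415 0.06469378] 0.32753876425291745
[ 0.73465508 -0.17402981] 0.23936921366371708
[ 0.40588314 -0.14864809] 0.32975024114877327
[0.42554243 0.08837269] 0.23783468247441716
stripA [ 0.66162016 -0.1231354 ]
stripB [ 0.48620869 -0.11031921]
stripA2 [ 0.60243019 -0.15887882]
stripB2 [ 0.53819256 -0.1568985 ]
A [ 0.62752271 -0.00259816]
B [0.54801688 0.01041514]
D [ 0.50084513 -0.04874037]
nut [ 0.65850685 -0.05264268]
[0.75222415 0.06469378] [0.60633059 0.15866334 0.011     ] [0.50347659 0.15400996 0.011     ]
bearing1 0.63 [0.6092903  0.16219593 0.01329314]
bearing1 0.53 [0.54724321 0.00831573 0.06878774]
bearing1 0.5 [0.62706651 0.00319457 0.06462912]
bearing1 0.49 [ 0.50020465 -0.05063308  0.06642947]
bearing1 0.49 [ 0.6574856  -0.0561929   0.07440756]
nut 0.63 [ 0.65917039 -0.05456981  0.07764747]
gate 0.66 [ 0.57573964 -0.06016357  0.05959536]
gate 0.16 [ 0.5939256  -0.51590403  0.12202539]
```

Emit:
{"op": "drive_tool", "data": {"targets": [{"dp": [-2.2, 3.1, 0], "rotation": [0, 0, 0], "claw": 0.15}, {"dp": [-2.2, 3.1, 0], "rotation": [0, 0, 0], "claw": 0.15}, {"dp": [-2.2, 3.1, 0], "rotation": [0, 0, 0], "claw": 0.15}, {"dp": [-2.2, 3.1, 0], "rotation": [0, 0, 0], "claw": 0.15}, {"dp": [-2.2, 3.1, 0], "rotation": [0, 0, 0], "claw": 0.15}, {"dp": [-2.2, 3.1, 0], "rotation": [0, 0, 0], "claw": 0.15}, {"dp": [-2.2, 3.1, 0], "rotation": [0, 0, 0], "claw": 0.15}, {"dp": [-2.2, 3.1, 0], "rotation": [0, 0, 0], "claw": 0.15}]}}

```text
time: 0.97
tcp_pos: [0.4188, 0.3318, 0.4048]
orientation: [0.0, 0.838, 0.546, 0.0]
wrist_force: [0.8, 0.0, -0.1]
grip_width: 0.0129
```

Emit:
{"op": "drive_tool", "data": {"targets": [{"dp": [0, 0, 0], "rotation": [0, 0, 7], "claw": 0.15}, {"dp": [0, 0, 0], "rotation": [0, 0, 7], "claw": 0.15}, {"dp": [0, 0, 0], "rotation": [0, 0, 7], "claw": 0.15}, {"dp": [0, 0, 0], "rotation": [0, 0, 7], "claw": 0.15}, {"dp": [0, 0, 0], "rotation": [0, 0, 7], "claw": 0.15}, {"dp": [0, 0, 0], "rotation": [0, 0, 7], "claw": 0.15}, {"dp": [0, 0, 0], "rotation": [0, 0, 7], "claw": 0.15}, {"dp": [0, 0, 0], "rotation": [0, 0, 7], "claw": 0.15}]}}

```text
time: 1.63
tcp_pos: [0.4183, 0.3334, 0.4047]
orientation: [-0.0, 0.996, 0.086, 0.0]
wrist_force: [0.6, 0.6, -0.8]
grip_width: 0.0132
```

```bash
cat >> h.py <<'E'
YAW=np.radians(-4.25);EX=np.array([np.cos(YAW),np.sin(YAW)]);EY=np.array([-EX[1],EX[0]])
G=np.array([.5703,-.1597]);O=G+.1*EY
def w2t(p):p=np.asarray(p)[:2]-O;return np.array([p@EX,p@EY])*1000
def t2w(x,y):return O+(x*EX+y*EY)/1000
def pose():
    s=state();w,x,y,z=s["orientation"];r=R.from_quat([x,y,z,w]).as_matrix()
    return s,r
def plan(c,goal,back,tipz):
    "c,goal tray mm; TCP put 'back' mm behind c along heading c->goal. prints tool-frame deltas"
    c=np.array(c,float);g=np.array(goal,float);d=(g-c)/np.linalg.norm(g-c)
    t=c-d*back;w=t2w(*t);s,r=pose()
    h=np.degrees(np.arctan2(d[1],d[0]))-4.25;a=np.degrees(np.arctan2(r[1,0],r[0,0]))
    turn=a-(h+90)
    dw=np.r_[w,tipz+.173]-s["tcp_pos"]
    print("t",s["time"],"tcp tray",w2t(s["tcp_pos"]).round(1),"tipz",s["tcp_pos"][2]-.173,"a",a.round(1),"tool z",r[:,2].round(3))
    print("turn about tool z",turn.round(1),"dp cm now-axes",(r.T@dw*100).round(2), "after-turn axes",(R.from_euler('z',turn,degrees=True).as_matrix().T@r.T@dw*100).round(2),"dist c-goal",np.linalg.norm(g-c).round(1))
E
python3 - <<'E'
from h import *
for p in[(.6275,-.0026),(.548,.0104),(.5008,-.0487),(.6585,-.0526)]:print(w2t(p))
plan(w2t((.548,.0104)),(0,-100),42,.11)
E
```

```text
[45.40026678 60.90700972]
[-34.84453331  67.97963715]
[-77.53493028   5.54423048]
[80.02044703 13.34186366]
t 1.6333 tcp tray [-188.1  380.5] tipz 0.2317267808442719 a 9.8 tool z [ 0.  0. -1.]
turn about tool z 2.4 dp cm now-axes [ 7.44 29.85 12.17] after-turn axes [ 8.66 29.51 12.17] dist c-goal 171.6
```

Emit:
{"op": "drive_tool", "data": {"targets": [{"dp": [0, 0, 0], "rotation": [0, 0, 2.4], "claw": 0.15}, {"dp": [1.1, 3.7, 0.5], "rotation": [0, 0, 0], "claw": 0.15}, {"dp": [1.1, 3.7, 0.5], "rotation": [0, 0, 0], "claw": 0.15}, {"dp": [1.1, 3.7, 0.5], "rotation": [0, 0, 0], "claw": 0.15}, {"dp": [1.1, 3.7, 0.5], "rotation": [0, 0, 0], "claw": 0.15}, {"dp": [1.1, 3.7, 1.0], "rotation": [0, 0, 0], "claw": 0.15}, {"dp": [1.1, 3.7, 1.0], "rotation": [0, 0, 0], "claw": 0.15}, {"dp": [1.1, 3.7, 1.0], "rotation": [0, 0, 0], "claw": 0.15}]}}

```text
time: 2.3
tcp_pos: [0.5301, 0.0854, 0.3545]
orientation: [-0.0, 0.998, 0.068, 0.0]
wrist_force: [2.2, 0.2, 0.1]
grip_width: 0.0127
```

Run:
```python
from h import *
plan(w2t((.548,.0104)),(0,-100),42,.11)
for n in("wrist","side","top"):cv2.imwrite(f"pics/{n}1.png",cams.get_image(n))
```

```text
t 2.3 tcp tray [-58.3 141.4] tipz 0.18150471240432853 a 7.8 tool z [ 0.001  0.    -1.   ]
turn about tool z 0.3 dp cm now-axes [0.78 3.47 7.15] after-turn axes [0.8  3.47 7.15] dist c-goal 171.6
```

View pics/wrist1.png

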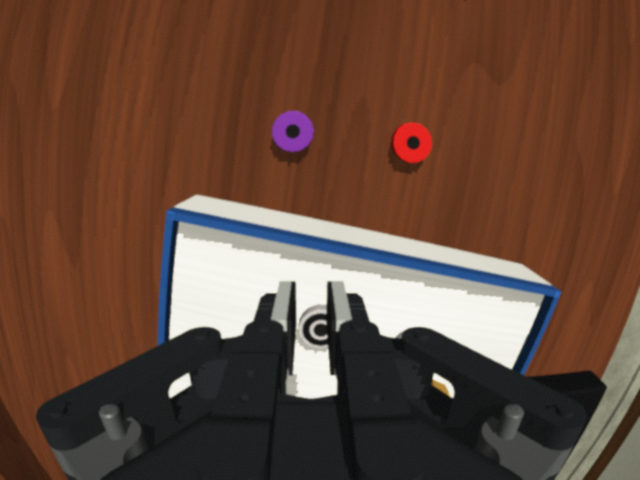

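View pics/side1.png

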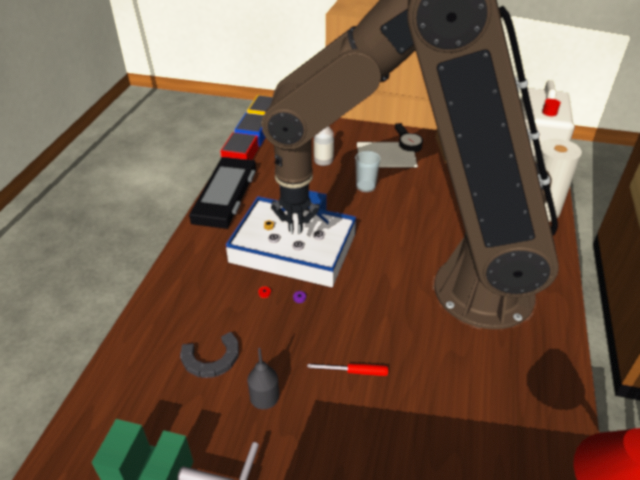

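View pics/top1.png

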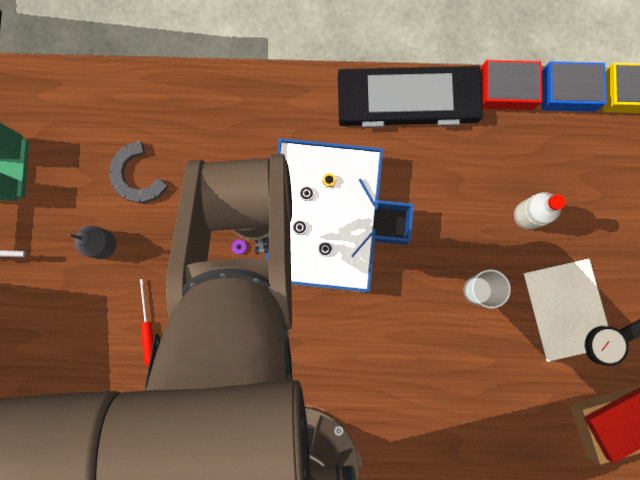

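```bash
cat >> h.py <<'E'
def wpx(u,v,z,tcp=None,r=None):
    if tcp is None:
        s,r=pose();tcp=s["tcp_pos"]
    c=cams.get_calibration("wrist");x=u-c["cx"];y=v-c["cy"];rr=np.hypot(x,y);th=rr/c["fx"]
    d=np.array([np.sin(th)*x/rr,-np.sin(th)*y/rr,-np.cos(th)]);H=c["hand_eye"]
    o=tcp+r@H[:3,3];d=r@H[:3,:3]@d
    return o+d*(z-o[2])/d[2]
E
python3 - <<'E'
from h import *
print(w2t(wpx(320,328,.071)),wpx(293,131,.011),wpx(412,143,.011))
print(w2t(wpx(172,210,.074)),w2t(wpx(558,291,.074)))
E
```

```text
[-35.90432382  69.39292311] [0.5058929  0.15532324 0.011     ] [0.60706551 0.16049273 0.011     ]
[-159.36068899  139.19061991] [161.84152758 136.42784531]
```

Emit:
{"op": "drive_tool", "data": {"targets": [{"dp": [0.4, 1.7, 2.0], "rotation": [0, 0, 0], "claw": 0.15}, {"dp": [0.4, 1.7, 2.0], "rotation": [0, 0, 0], "claw": 0.15}, {"dp": [0, 0, 2.0], "rotation": [0, 0, 0], "claw": 0.15}, {"dp": [0, 0, 2.0], "rotation": [0, 0, 0], "claw": 0.15}, {"dp": [0, 0, 1.5], "rotation": [0, 0, 0], "claw": 0.15}, {"dp": [0, 0, 1.0], "rotation": [0, 0, 0], "claw": 0.15}, {"dp": [0, 0, 0.5], "rotation": [0, 0, 0], "claw": 0.15}, {"dp": [0, 0, 0.5], "rotation": [0, 0, 0], "claw": 0.15}]}}

```text
time: 3.12
tcp_pos: [0.5422, 0.0553, 0.2397]
orientation: [-0.0, 0.998, 0.068, 0.0]
wrist_force: [0.3, -0.1, -0.3]
grip_width: 0.0126
```

Run:
```python
from h import *
print(state()["wrist_force"])
plan((-35.4,68.7),(0,-100),42,.063)
for n in("wrist","side"):
    cv2.imwrite(f"pics/{n}2.png",cams.get_image(n))
i=cv2.imread("pics/side2.png")[170:290,210:370];cv2.imwrite("pics/side2c.png",cv2.resize(i,None,fx=4.5,fy=4.5,interpolation=cv2.INTER_CUBIC))
```

```text
[ 0.2547703  -0.08076183 -0.30800032]
t 3.1167 tcp tray [-43.9 112.3] tipz 0.06666393726661102 a 7.8 tool z [ 0.  0. -1.]
turn about tool z 0.2 dp cm now-axes [-0.06  0.24  0.37] after-turn axes [-0.06  0.24  0.37] dist c-goal 172.4
```

View pics/wrist2.png

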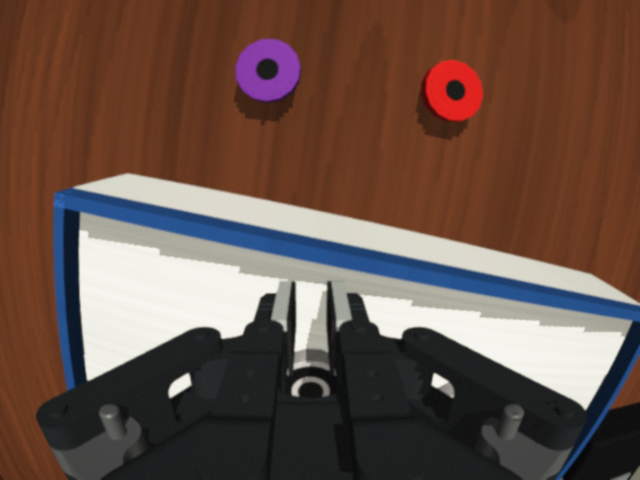

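View pics/side2c.png

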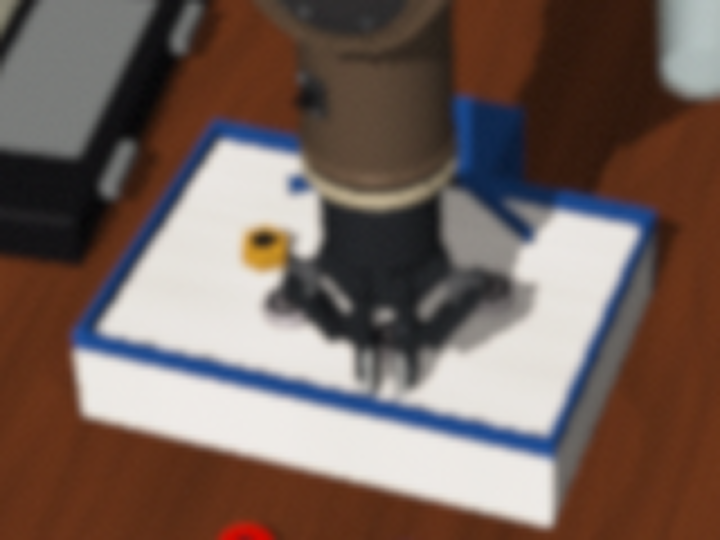

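Emit:
{"op": "drive_tool", "data": {"targets": [{"dp": [0, 0.3, 0.4], "rotation": [0, 0, 0], "claw": 0.15}, {"dp": [0, 0.7, 0], "rotation": [0, 0, 0], "claw": 0.15}, {"dp": [0, 0.7, 0], "rotation": [0, 0, 0], "claw": 0.15}, {"dp": [0, 0.7, 0], "rotation": [0, 0, 0], "claw": 0.15}, {"dp": [0, 0.8, 0], "rotation": [0, 0, 0], "claw": 0.15}, {"dp": [0, 0.8, 0], "rotation": [0, 0, 0], "claw": 0.15}, {"dp": [0, 0.8, 0], "rotation": [0, 0, 0], "claw": 0.15}, {"dp": [0, 0, 0], "rotation": [0, 0, 0], "claw": 0.15}]}}

```text
time: 3.88
tcp_pos: [0.549, 0.0055, 0.2358]
orientation: [0.0, 0.998, 0.067, 0.0]
wrist_force: [0.5, -0.3, 0.1]
grip_width: 0.0129
```

Run:
```python
from h import *
print(state()["wrist_force"])
plan((-35.4,68.7),(0,-100),42,.063)
i=cams.get_image("wrist")[260:420,220:420];cv2.imwrite("pics/w3.png",cv2.resize(i,None,fx=3.5,fy=3.5))
```

```text
[ 0.52742196 -0.25133701  0.05884091]
t 3.8833 tcp tray [-33.5  63.1] tipz 0.06280939235942118 a 7.7 tool z [ 0. -0. -1.]
turn about tool z 0.1 dp cm now-axes [-0.06 -4.78 -0.02] after-turn axes [-0.07 -4.78 -0.02] dist c-goal 172.4
```

View pics/w3.png

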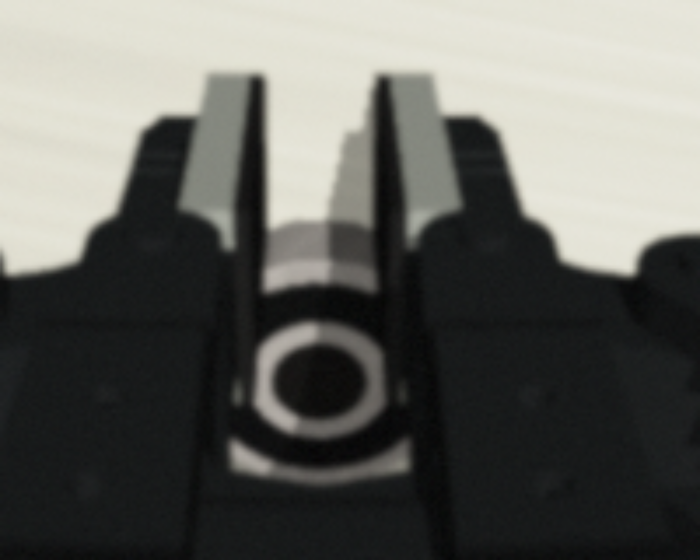

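Emit:
{"op": "drive_tool", "data": {"targets": [{"dp": [0, 0.8, 0], "rotation": [0, 0, 0], "claw": 0.15}, {"dp": [0, 1.2, 0], "rotation": [0, 0, 0], "claw": 0.15}, {"dp": [0, 1.3, 0], "rotation": [0, 0, 0], "claw": 0.15}, {"dp": [0, 1.3, 0], "rotation": [0, 0, 0], "claw": 0.15}, {"dp": [0, 1.3, 0], "rotation": [0, 0, 0], "claw": 0.15}, {"dp": [0, 1.3, 0], "rotation": [0, 0, 0], "claw": 0.15}, {"dp": [0, 1.2, 0], "rotation": [0, 0, 0], "claw": 0.15}, {"dp": [0, 0.8, 0], "rotation": [0, 0, 0], "claw": 0.15}]}}

```text
time: 4.6
tcp_pos: [0.5613, -0.0859, 0.2357]
orientation: [0.0, 0.998, 0.067, 0.0]
wrist_force: [0.4, 0.4, -0.1]
grip_width: 0.0128
```

Run:
```python
from h import *
print(state()["wrist_force"])
plan((-35.4,68.7),(0,-100),42,.063)
i=cams.get_image("wrist")[260:420,220:420];cv2.imwrite("pics/w4.png",cv2.resize(i,None,fx=3.5,fy=3.5))
```

```text
[ 0.44152518  0.38542048 -0.11230887]
t 4.6 tcp tray [-14.4 -27.1] tipz 0.06268903339522947 a 7.7 tool z [ 0. -0. -1.]
turn about tool z 0.1 dp cm now-axes [ -0.06 -14.01  -0.03] after-turn axes [ -0.09 -14.01  -0.03] dist c-goal 172.4
```

View pics/w4.png

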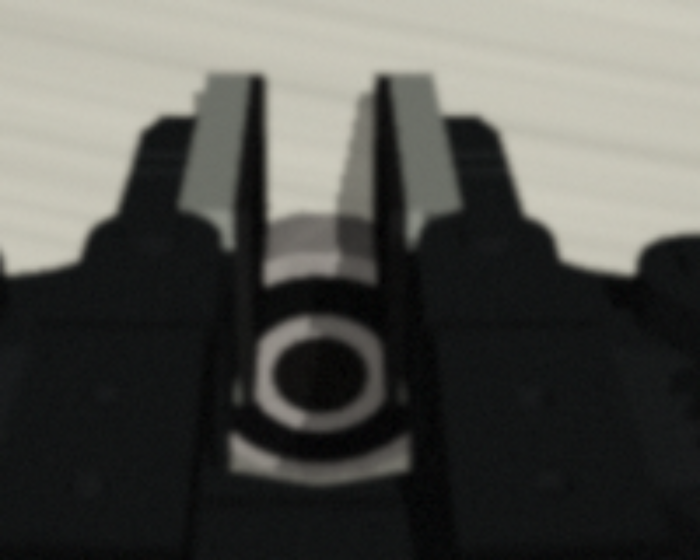

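Emit:
{"op": "drive_tool", "data": {"targets": [{"dp": [0, 0.8, 0], "rotation": [0, 0, 0], "claw": 0.15}, {"dp": [0, 1.1, 0], "rotation": [0, 0, 0], "claw": 0.15}, {"dp": [0, 1.2, 0], "rotation": [0, 0, 0], "claw": 0.15}, {"dp": [0, 1.2, 0], "rotation": [0, 0, 0], "claw": 0.15}, {"dp": [0, 1.2, 0], "rotation": [0, 0, 0], "claw": 0.15}, {"dp": [0, 0, 0], "rotation": [0, 0, 0], "claw": 0.15}, {"dp": [0, 0, 0], "rotation": [0, 0, 0], "claw": 0.15}]}}

```text
time: 5.23
tcp_pos: [0.5686, -0.1395, 0.2356]
orientation: [0.0, 0.998, 0.067, 0.0]
wrist_force: [-0.9, 1.2, -0.7]
grip_width: 0.0128
```

Run:
```python
from h import *
print(state()["wrist_force"])
plan((-35.4,68.7),(0,-100),42,.063)
i=cams.get_image("wrist")[260:420,220:420];cv2.imwrite("pics/w5.png",cv2.resize(i,None,fx=3.5,fy=3.5))
i=cams.get_image("top")[130:300,225:425];cv2.imwrite("pics/t5.png",cv2.resize(i,None,fx=3.5,fy=3.5))
```

```text
[-0.86357437  1.20064215 -0.69600643]
t 5.2333 tcp tray [ -3.2 -80. ] tipz 0.0626384125549295 a 7.7 tool z [ 0. -0. -1.]
turn about tool z 0.1 dp cm now-axes [ -0.06 -19.41  -0.04] after-turn axes [ -0.1  -19.41  -0.04] dist c-goal 172.4
```

View pics/w5.png

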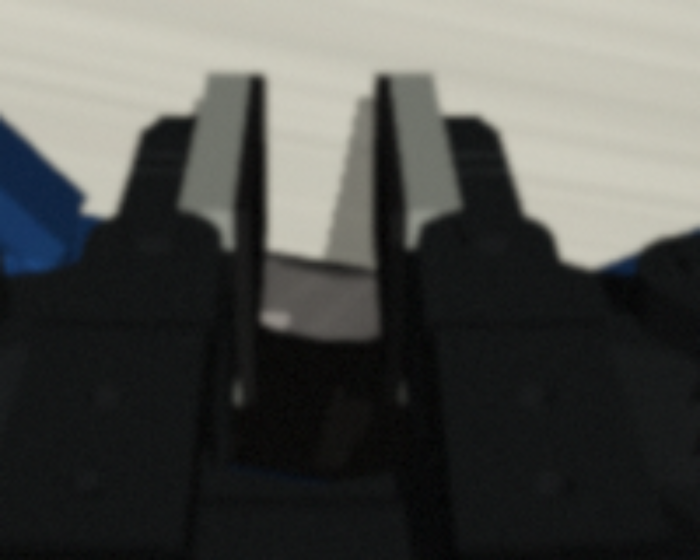

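View pics/t5.png

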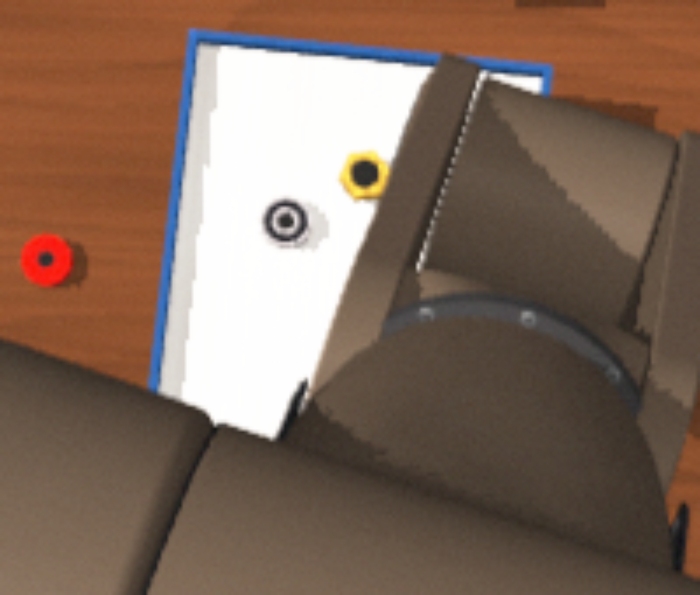

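Emit:
{"op": "drive_tool", "data": {"targets": [{"dp": [0.1, 0.4, 0], "rotation": [0, 0, 0], "claw": 0.1}, {"dp": [0, 0.5, 0], "rotation": [0, 0, 0], "claw": 0.1}, {"dp": [0, 0, 0], "rotation": [0, 0, 0], "claw": 0.1}, {"dp": [0, 0, 0], "rotation": [0, 0, 0], "claw": 0.1}]}}

```text
time: 5.67
tcp_pos: [0.5708, -0.1475, 0.2357]
orientation: [0.0, 0.998, 0.068, 0.0]
wrist_force: [0.3, 0.2, 1.2]
grip_width: 0.0084
```

Run:
```python
from h import *
print(state()["wrist_force"])
plan((-35.4,68.7),(0,-100),42,.063)
i=cams.get_image("wrist")[260:420,220:420];cv2.imwrite("pics/w6.png",cv2.resize(i,None,fx=3.5,fy=3.5))
```

```text
[0.30638236 0.17814399 1.17628417]
t 5.6667 tcp tray [ -0.4 -87.8] tipz 0.06271555253179548 a 7.8 tool z [ 0. -0. -1.]
turn about tool z 0.2 dp cm now-axes [ -0.16 -20.24  -0.03] after-turn axes [ -0.21 -20.24  -0.03] dist c-goal 172.4
```

View pics/w6.png

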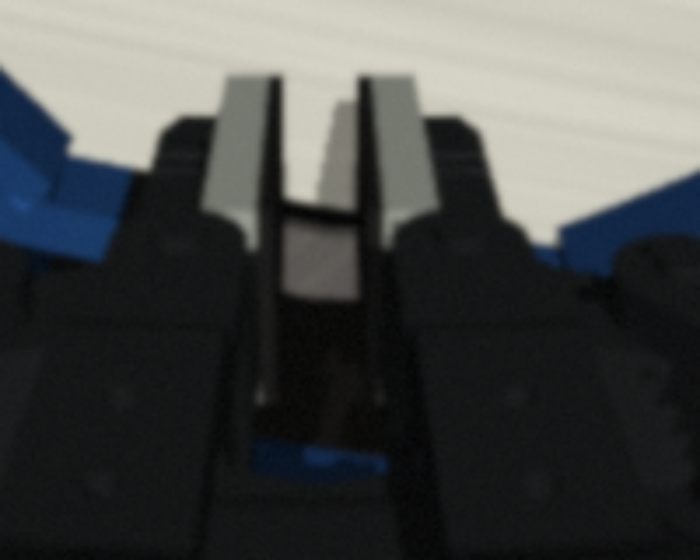

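Emit:
{"op": "drive_tool", "data": {"targets": [{"dp": [0, -1.5, 0], "rotation": [0, 0, 0], "claw": 0.15}, {"dp": [0, -2, -1], "rotation": [0, 0, 0], "claw": 0.15}, {"dp": [0, -2, -2.5], "rotation": [0, 0, 0], "claw": 0.15}, {"dp": [0, -3, -2.5], "rotation": [0, 0, 0], "claw": 0.15}, {"dp": [0, -4, -1], "rotation": [0, 0, 0], "claw": 0.15}, {"dp": [0, -4, 0], "rotation": [0, 0, 0], "claw": 0.15}, {"dp": [0, -4, 0], "rotation": [0, 0, 0], "claw": 0.15}, {"dp": [0, -2, 0], "rotation": [0, 0, 0], "claw": 0.15}]}}

```text
time: 6.38
tcp_pos: [0.5389, 0.0796, 0.3061]
orientation: [-0.0, 0.998, 0.069, 0.0]
wrist_force: [0.7, -0.4, 0.1]
grip_width: 0.0127
```

Run:
```python
from h import *
print(state()["wrist_force"])
plan((45.4,60.9),(0,-95),42,.12)
i=cams.get_image("top")[130:300,225:425];cv2.imwrite("pics/t7.png",cv2.resize(i,None,fx=3.5,fy=3.5))
cv2.imwrite("pics/w7.png",cams.get_image("wrist"))
```

```text
[ 0.67727072 -0.36620069  0.05142952]
t 6.3833 tcp tray [-49.1 136.3] tipz 0.13310497174187125 a 7.9 tool z [ 0.     0.001 -1.   ]
turn about tool z 28.3 dp cm now-axes [9.65 5.66 1.31] after-turn axes [11.18  0.4   1.31] dist c-goal 162.4
```

View pics/t7.png

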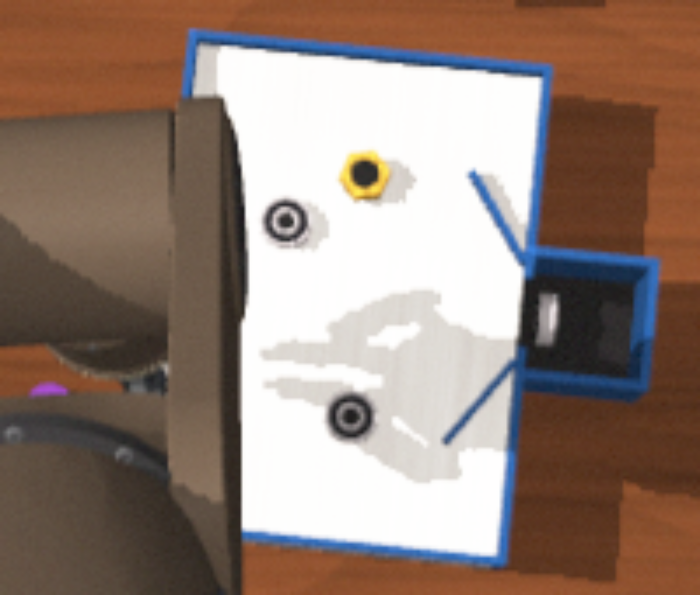

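View pics/w7.png

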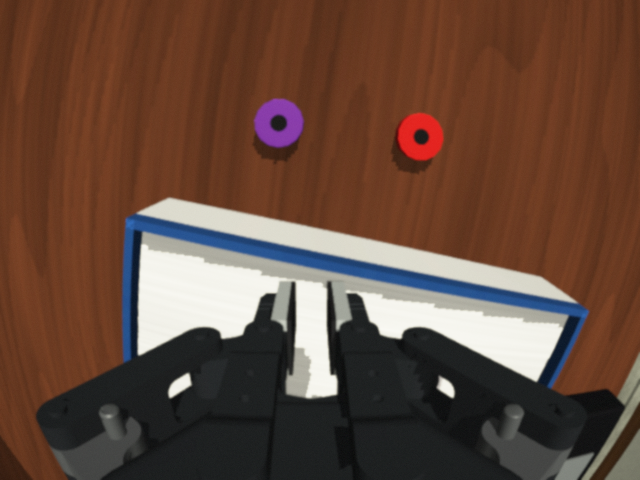

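Emit:
{"op": "drive_tool", "data": {"targets": [{"dp": [0, 0, 0], "rotation": [0, 0, 7.1], "claw": 0.15}, {"dp": [0, 0, 0], "rotation": [0, 0, 7.1], "claw": 0.15}, {"dp": [0, 0, 0], "rotation": [0, 0, 7.1], "claw": 0.15}, {"dp": [0, 0, 0], "rotation": [0, 0, 7.0], "claw": 0.15}, {"dp": [2.8, 0.1, 0], "rotation": [0, 0, 0], "claw": 0.15}, {"dp": [2.8, 0.1, 0], "rotation": [0, 0, 0], "claw": 0.15}, {"dp": [2.8, 0.1, 0], "rotation": [0, 0, 0], "claw": 0.15}, {"dp": [2.8, 0.1, 0], "rotation": [0, 0, 0], "claw": 0.15}]}}

```text
time: 7.15
tcp_pos: [0.6446, 0.0319, 0.3057]
orientation: [0.0, 0.984, -0.178, -0.0]
wrist_force: [-0.0, -0.4, 0.3]
grip_width: 0.0131
```

Run:
```python
from h import *
plan((45.4,60.9),(0,-95),42,.063)
cv2.imwrite("pics/w8.png",cams.get_image("wrist"))
```

```text
t 7.15 tcp tray [59.9 96.5] tipz 0.13271060828123565 a -20.5 tool z [-0. -0. -1.]
turn about tool z -0.0 dp cm now-axes [-0.4  -0.37  6.97] after-turn axes [-0.4  -0.37  6.97] dist c-goal 162.4
```

View pics/w8.png

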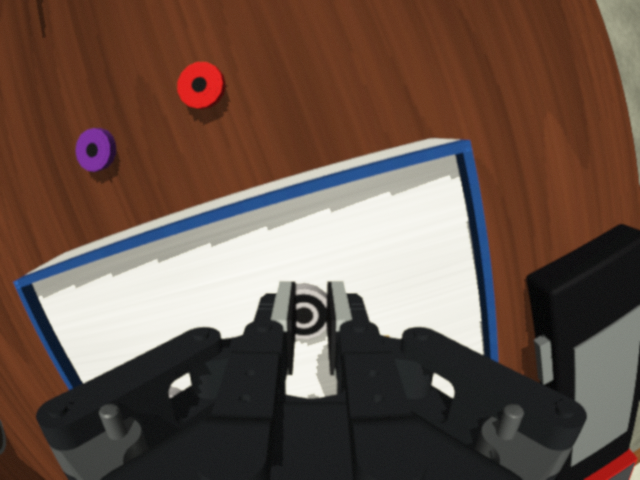

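Emit:
{"op": "drive_tool", "data": {"targets": [{"dp": [-0.4, -0.4, 2.0], "rotation": [0, 0, 0], "claw": 0.15}, {"dp": [0, 0, 2.0], "rotation": [0, 0, 0], "claw": 0.15}, {"dp": [0, 0, 1.5], "rotation": [0, 0, 0], "claw": 0.15}, {"dp": [0, 0, 1.0], "rotation": [0, 0, 0], "claw": 0.15}, {"dp": [0, 0, 0.4], "rotation": [0, 0, 0], "claw": 0.15}, {"dp": [0, 0.7, 0], "rotation": [0, 0, 0], "claw": 0.15}, {"dp": [0, 0.7, 0], "rotation": [0, 0, 0], "claw": 0.15}, {"dp": [0, 0.7, 0], "rotation": [0, 0, 0], "claw": 0.15}]}}

```text
time: 7.87
tcp_pos: [0.6341, 0.0173, 0.2376]
orientation: [-0.0, 0.984, -0.178, 0.001]
wrist_force: [0.1, -0.2, 0.7]
grip_width: 0.0126
```

Emit:
{"op": "drive_tool", "data": {"targets": [{"dp": [0, 0.8, 0], "rotation": [0, 0, 0], "claw": 0.15}, {"dp": [0, 1.2, 0], "rotation": [0, 0, 0], "claw": 0.15}, {"dp": [0, 1.3, 0], "rotation": [0, 0, 0], "claw": 0.15}, {"dp": [0, 1.3, 0], "rotation": [0, 0, 0], "claw": 0.15}, {"dp": [0, 1.3, 0], "rotation": [0, 0, 0], "claw": 0.15}, {"dp": [0, 1.2, 0], "rotation": [0, 0, 0], "claw": 0.15}, {"dp": [0, 1.0, 0], "rotation": [0, 0, 0], "claw": 0.15}, {"dp": [0, 0.6, 0], "rotation": [0, 0, 0], "claw": 0.15}]}}

```text
time: 8.53
tcp_pos: [0.603, -0.0649, 0.2367]
orientation: [0.0, 0.984, -0.179, -0.0]
wrist_force: [-0.5, 0.9, 0.2]
grip_width: 0.0128
```

Run:
```python
from h import *
print(state()["wrist_force"])
plan((45.4,60.9),(0,-95),42,.063)
i=cams.get_image("wrist")[260:420,220:420];cv2.imwrite("pics/w9.png",cv2.resize(i,None,fx=3.5,fy=3.5))
```

```text
[-0.45782933  0.88114593  0.22267887]
t 8.5333 tcp tray [25.6 -3.1] tipz 0.06367188180836905 a -20.6 tool z [-0. -0. -1.]
turn about tool z -0.1 dp cm now-axes [  0.09 -10.9    0.07] after-turn axes [  0.11 -10.9    0.07] dist c-goal 162.4
```

View pics/w9.png

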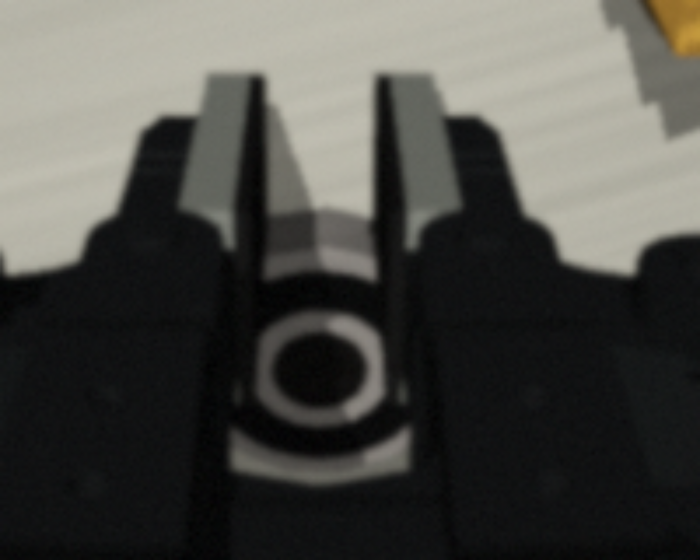

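Emit:
{"op": "drive_tool", "data": {"targets": [{"dp": [0, 0.9, 0], "rotation": [0, 0, 0], "claw": 0.15}, {"dp": [0, 1.2, 0], "rotation": [0, 0, 0], "claw": 0.15}, {"dp": [0, 1.2, 0], "rotation": [0, 0, 0], "claw": 0.15}, {"dp": [0, 1.0, 0], "rotation": [0, 0, 0], "claw": 0.15}, {"dp": [-0.27, 0.4, 0], "rotation": [0, 0, -5.4], "claw": 0.15}, {"dp": [-0.27, 0.4, 0], "rotation": [0, 0, -5.4], "claw": 0.15}, {"dp": [-0.27, 0.4, 0], "rotation": [0, 0, -5.4], "claw": 0.15}, {"dp": [0, 0, 0], "rotation": [0, 0, 0], "claw": 0.15}]}}

```text
time: 9.25
tcp_pos: [0.5768, -0.1142, 0.2367]
orientation: [0.0, 0.999, -0.036, -0.0]
wrist_force: [-0.2, 0.4, 0.3]
grip_width: 0.0126
```

Run:
```python
from h import *
print(state()["wrist_force"])
plan((0,0),(0,-95),42,.063)
i=cams.get_image("wrist")[260:420,220:420];cv2.imwrite("pics/w10.png",cv2.resize(i,None,fx=3.5,fy=3.5))
```

```text
[-0.21142149  0.36268584  0.30727747]
t 9.25 tcp tray [  3.1 -54.1] tipz 0.06366101088138587 a -4.1 tool z [-0.001  0.    -1.   ]
turn about tool z 0.2 dp cm now-axes [-0.29 -9.62  0.07] after-turn axes [-0.31 -9.61  0.07] dist c-goal 95.0
```

View pics/w10.png

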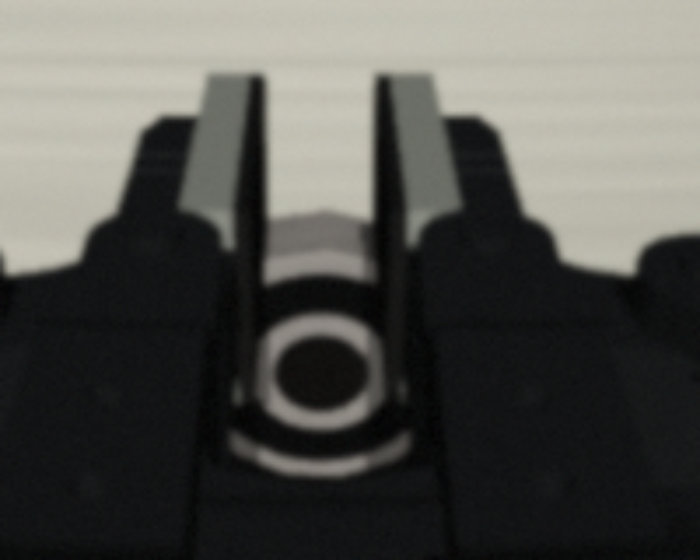

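Emit:
{"op": "drive_tool", "data": {"targets": [{"dp": [-0.1, 0.8, 0], "rotation": [0, 0, 0], "claw": 0.15}, {"dp": [-0.1, 1.0, 0], "rotation": [0, 0, 0], "claw": 0.13}, {"dp": [-0.1, 1.1, 0], "rotation": [0, 0, 0], "claw": 0.11}, {"dp": [0, 0.6, 0], "rotation": [0, 0, 0], "claw": 0.1}, {"dp": [0, 0, 0], "rotation": [0, 0, 0], "claw": 0.1}, {"dp": [0, 0, 0], "rotation": [0, 0, 0], "claw": 0.1}]}}

```text
time: 9.8
tcp_pos: [0.5719, -0.1485, 0.2367]
orientation: [-0.0, 0.999, -0.039, 0.0]
wrist_force: [-0.8, 1.1, -0.2]
grip_width: 0.0085
```

Run:
```python
from h import *
print(state()["wrist_force"])
plan((0,0),(0,-95),42,.063)
i=cams.get_image("wrist")[260:420,220:420];cv2.imwrite("pics/w11.png",cv2.resize(i,None,fx=3.5,fy=3.5))
```

```text
[-0.83044549  1.09572265 -0.16707175]
t 9.8 tcp tray [  0.8 -88.7] tipz 0.06365790524757334 a -4.4 tool z [ 0.  0. -1.]
turn about tool z -0.2 dp cm now-axes [ -0.12 -13.07   0.07] after-turn axes [ -0.08 -13.07   0.07] dist c-goal 95.0
```

View pics/w11.png

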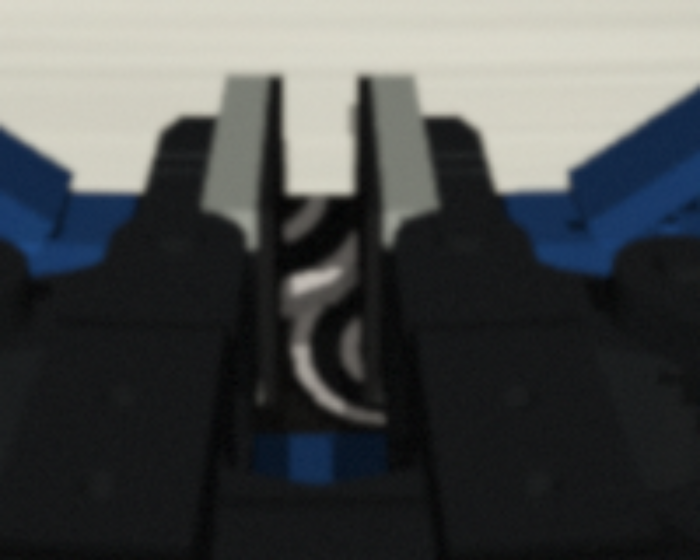

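Emit:
{"op": "drive_tool", "data": {"targets": [{"dp": [0, -1.5, 0], "rotation": [0, 0, 0], "claw": 0.15}, {"dp": [0, -2, -1], "rotation": [0, 0, 0], "claw": 0.15}, {"dp": [0, -2, -2.5], "rotation": [0, 0, 0], "claw": 0.15}, {"dp": [0, -3, -2.5], "rotation": [0, 0, 0], "claw": 0.15}, {"dp": [0, -4, -1], "rotation": [0, 0, 0], "claw": 0.15}, {"dp": [0, -4, 0], "rotation": [0, 0, 0], "claw": 0.15}, {"dp": [0, -4, 0], "rotation": [0, 0, 0], "claw": 0.15}, {"dp": [0, -2, 0], "rotation": [0, 0, 0], "claw": 0.15}]}}

```text
time: 10.52
tcp_pos: [0.5885, 0.0814, 0.3072]
orientation: [-0.0, 0.999, -0.037, 0.0]
wrist_force: [0.3, 0.9, 0.3]
grip_width: 0.0126
```

Run:
```python
from h import *
i=cams.get_image("top")[130:300,225:425];cv2.imwrite("pics/t12.png",cv2.resize(i,None,fx=3.5,fy=3.5))
plan((-77.5,5.5),(0,-62),42,.12)
```

```text
t 10.5667 tcp tray [  0.4 143.5] tipz 0.1340295272599425 a -4.1 tool z [ 0.001  0.001 -1.   ]
turn about tool z -48.8 dp cm now-axes [-10.98  11.03   1.38] after-turn axes [-15.53  -1.     1.38] dist c-goal 102.8
```

View pics/t12.png

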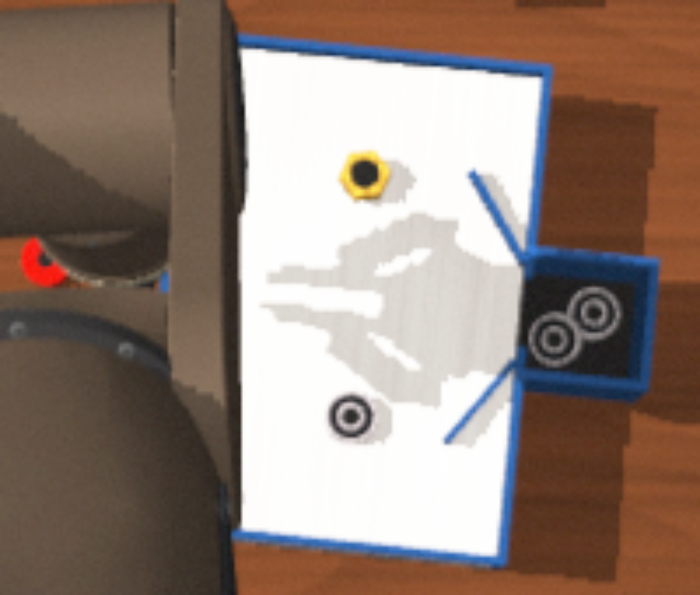

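Emit:
{"op": "drive_tool", "data": {"targets": [{"dp": [0, 0, 0], "rotation": [0, 0, -7], "claw": 0.15}, {"dp": [0, 0, 0], "rotation": [0, 0, -7], "claw": 0.15}, {"dp": [0, 0, 0], "rotation": [0, 0, -7], "claw": 0.15}, {"dp": [0, 0, 0], "rotation": [0, 0, -7], "claw": 0.15}, {"dp": [0, 0, 0], "rotation": [0, 0, -7], "claw": 0.15}, {"dp": [0, 0, 0], "rotation": [0, 0, -7], "claw": 0.15}, {"dp": [0, 0, 0], "rotation": [0, 0, -6.8], "claw": 0.15}]}}

```text
time: 11.15
tcp_pos: [0.5885, 0.0776, 0.3066]
orientation: [-0.0, 0.924, 0.382, -0.0]
wrist_force: [0.6, -0.1, 0.4]
grip_width: 0.0131
```

Emit:
{"op": "drive_tool", "data": {"targets": [{"dp": [-2.5, -0.2, 0], "rotation": [0, 0, 0], "claw": 0.15}, {"dp": [-3.2, -0.2, 0], "rotation": [0, 0, 0], "claw": 0.15}, {"dp": [-3.4, -0.2, 0], "rotation": [0, 0, 0], "claw": 0.15}, {"dp": [-3.2, -0.2, 0], "rotation": [0, 0, 0], "claw": 0.15}, {"dp": [-2.2, -0.2, 0], "rotation": [0, 0, 0], "claw": 0.15}, {"dp": [-1.0, 0, 0], "rotation": [0, 0, 0], "claw": 0.15}]}}

```text
time: 11.65
tcp_pos: [0.4687, -0.0253, 0.3066]
orientation: [-0.0, 0.926, 0.378, -0.001]
wrist_force: [0.7, -1.0, 0.4]
grip_width: 0.013
```

Run:
```python
from h import *
plan((-77.5,5.5),(0,-62),42,.063)
cv2.imwrite("pics/w13.png",cams.get_image("wrist"))
```

```text
t 11.65 tcp tray [-111.3   26.5] tipz 0.13360433171677694 a 44.5 tool z [-0.002  0.    -1.   ]
turn about tool z -0.2 dp cm now-axes [ 0.64 -0.27  7.06] after-turn axes [ 0.64 -0.26  7.06] dist c-goal 102.8
```

View pics/w13.png

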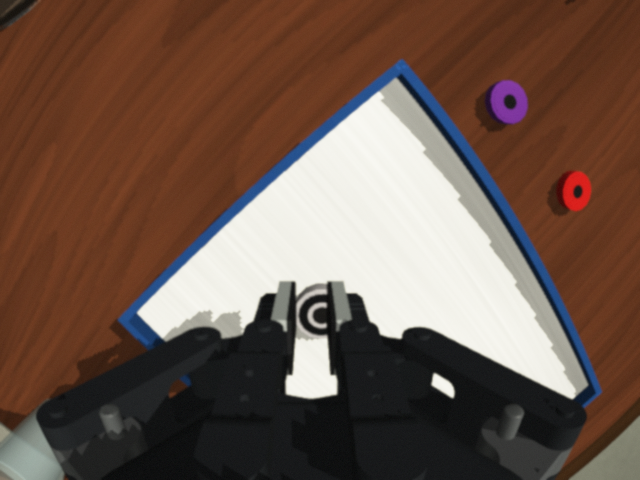

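Emit:
{"op": "drive_tool", "data": {"targets": [{"dp": [0.6, -0.3, 2.0], "rotation": [0, 0, 0], "claw": 0.15}, {"dp": [0, 0, 2.0], "rotation": [0, 0, 0], "claw": 0.15}, {"dp": [0, 0, 1.6], "rotation": [0, 0, 0], "claw": 0.15}, {"dp": [0, 0, 1.0], "rotation": [0, 0, 0], "claw": 0.15}, {"dp": [0, 0, 0.4], "rotation": [0, 0, 0], "claw": 0.15}, {"dp": [0, 0.7, 0], "rotation": [0, 0, 0], "claw": 0.15}, {"dp": [0, 0.7, 0], "rotation": [0, 0, 0], "claw": 0.15}, {"dp": [0, 0.7, 0], "rotation": [0, 0, 0], "claw": 0.15}]}}

```text
time: 12.37
tcp_pos: [0.4894, -0.034, 0.2375]
orientation: [0.0, 0.926, 0.379, 0.001]
wrist_force: [-0.5, 0.5, 0.5]
grip_width: 0.0128
```

Emit:
{"op": "drive_tool", "data": {"targets": [{"dp": [0, 0.8, 0], "rotation": [0, 0, 0], "claw": 0.15}, {"dp": [0, 1.0, 0], "rotation": [0, 0, 0], "claw": 0.15}, {"dp": [0, 1.0, 0], "rotation": [0, 0, 0], "claw": 0.15}, {"dp": [0, 1.0, 0], "rotation": [0, 0, 0], "claw": 0.15}, {"dp": [0, 1.0, 0], "rotation": [0, 0, 0], "claw": 0.15}, {"dp": [0, 0.6, 0], "rotation": [0, 0, 0], "claw": 0.15}, {"dp": [0, 0, 0], "rotation": [0, 0, 0], "claw": 0.15}]}}

```text
time: 12.95
tcp_pos: [0.5272, -0.0731, 0.2367]
orientation: [0.0, 0.926, 0.378, 0.0]
wrist_force: [-0.1, 0.2, -0.3]
grip_width: 0.0129
```

Run:
```python
from h import *
print(state()["wrist_force"])
plan((-77.5,5.5),(0,-62),42,.063)
i=cams.get_image("wrist")[260:420,220:420];cv2.imwrite("pics/w14.png",cv2.resize(i,None,fx=3.5,fy=3.5))
```

```text
[-0.09966496  0.16310422 -0.28686066]
t 12.95 tcp tray [-49.4 -16.9] tipz 0.06372066515728081 a 44.4 tool z [ 0.001 -0.    -1.   ]
turn about tool z -0.3 dp cm now-axes [-0.19 -7.79  0.06] after-turn axes [-0.16 -7.79  0.06] dist c-goal 102.8
```

View pics/w14.png

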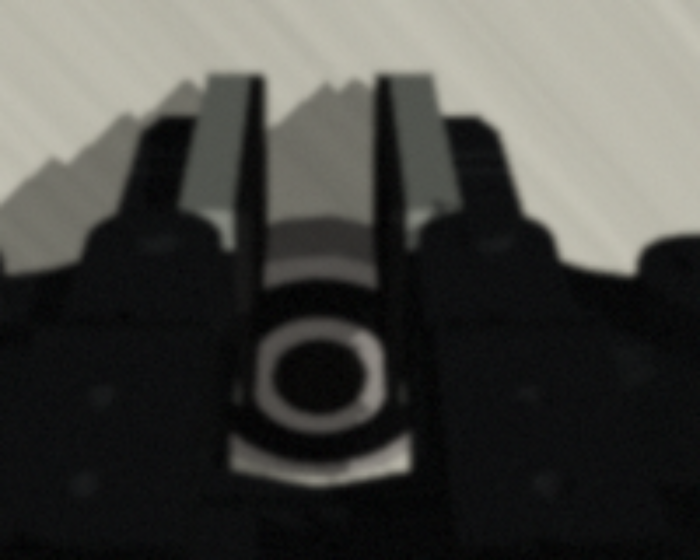

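Emit:
{"op": "drive_tool", "data": {"targets": [{"dp": [0, 0.8, 0], "rotation": [0, 0, 0], "claw": 0.15}, {"dp": [0, 1.0, 0], "rotation": [0, 0, 0], "claw": 0.15}, {"dp": [0, 0.8, 0], "rotation": [0, 0, 0], "claw": 0.15}, {"dp": [0.33, 0.3, 0], "rotation": [0, 0, 7], "claw": 0.15}, {"dp": [0.33, 0.3, 0], "rotation": [0, 0, 7], "claw": 0.15}, {"dp": [0.33, 0.3, 0], "rotation": [0, 0, 7], "claw": 0.15}, {"dp": [0.33, 0.3, 0], "rotation": [0, 0, 7], "claw": 0.15}, {"dp": [0, 0, 0], "rotation": [0, 0, 0], "claw": 0.15}]}}

```text
time: 13.67
tcp_pos: [0.5629, -0.0938, 0.2368]
orientation: [0.0, 0.99, 0.14, 0.001]
wrist_force: [-1.1, 0.5, 0.7]
grip_width: 0.0125
```

Run:
```python
from h import *
print(state()["wrist_force"])
plan((0,0),(0,-62),42,.063)
i=cams.get_image("wrist")[260:420,220:420];cv2.imwrite("pics/w15.png",cv2.resize(i,None,fx=3.5,fy=3.5))
```

```text
[-1.13557185  0.45506246  0.66385164]
t 13.6667 tcp tray [-12.2 -34.8] tipz 0.06378340430171056 a 16.1 tool z [ 0.001 -0.    -1.   ]
turn about tool z 20.3 dp cm now-axes [ 3.82 -6.78  0.08] after-turn axes [ 1.22 -7.68  0.08] dist c-goal 62.0
```

View pics/w15.png

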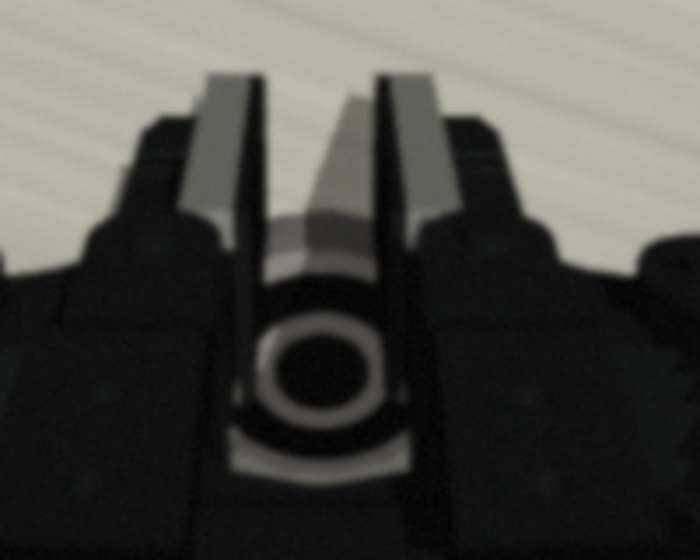

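Emit:
{"op": "drive_tool", "data": {"targets": [{"dp": [0.33, 0.4, 0], "rotation": [0, 0, 6.8], "claw": 0.15}, {"dp": [0.33, 0.4, 0], "rotation": [0, 0, 6.8], "claw": 0.15}, {"dp": [0.33, 0.4, 0], "rotation": [0, 0, 6.7], "claw": 0.15}, {"dp": [0, 0.6, 0], "rotation": [0, 0, 0], "claw": 0.15}, {"dp": [0, 0, 0], "rotation": [0, 0, 0], "claw": 0.15}]}}

```text
time: 14.13
tcp_pos: [0.573, -0.1102, 0.2367]
orientation: [0.0, 1.0, -0.03, -0.0]
wrist_force: [-0.6, -0.2, -0.7]
grip_width: 0.0131
```

Run:
```python
from h import *
print(state()["wrist_force"])
plan((0,0),(0,-62),42,.063)
i=cams.get_image("wrist")[260:420,220:420];cv2.imwrite("pics/w16.png",cv2.resize(i,None,fx=3.5,fy=3.5))
```

```text
[-0.55294276 -0.20745201 -0.71664206]
t 14.1333 tcp tray [ -1.  -50.4] tipz 0.06365538047629937 a -3.4 tool z [-0. -0. -1.]
turn about tool z 0.8 dp cm now-axes [ 0.23 -9.24  0.06] after-turn axes [ 0.1  -9.24  0.06] dist c-goal 62.0
```

View pics/w16.png

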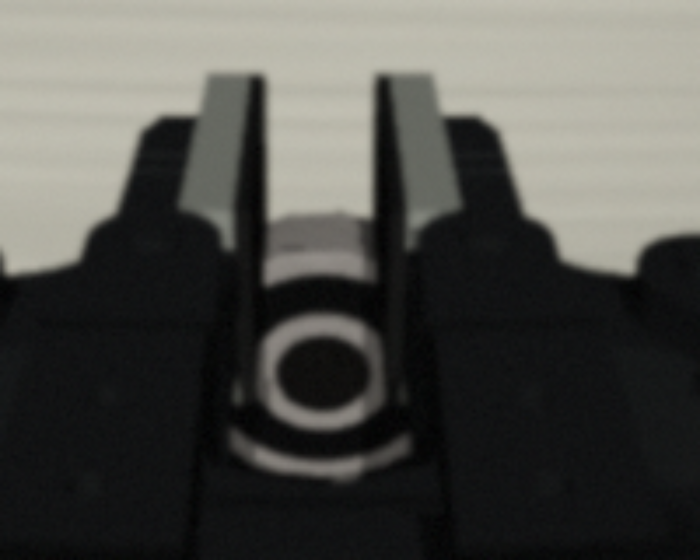

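Centred. Final push of 39 mm.

Emit:
{"op": "drive_tool", "data": {"targets": [{"dp": [0, 0.8, 0], "rotation": [0, 0, 0.8], "claw": 0.15}, {"dp": [0, 1.0, 0], "rotation": [0, 0, 0], "claw": 0.13}, {"dp": [0, 1.1, 0], "rotation": [0, 0, 0], "claw": 0.11}, {"dp": [0, 1.0, 0], "rotation": [0, 0, 0], "claw": 0.1}, {"dp": [0, 0, 0], "rotation": [0, 0, 0], "claw": 0.1}, {"dp": [0, 0, 0], "rotation": [0, 0, 0], "claw": 0.1}]}}

```text
time: 14.68
tcp_pos: [0.5699, -0.1491, 0.2367]
orientation: [0.0, 0.999, -0.041, 0.0]
wrist_force: [-0.6, -0.0, -0.3]
grip_width: 0.0083
```

Run:
```python
from h import *
print(state()["wrist_force"])
plan((0,0),(0,-62),42,.063)
i=cams.get_image("wrist")[260:420,220:420];cv2.imwrite("pics/w17.png",cv2.resize(i,None,fx=3.5,fy=3.5))
```

```text
[-0.56178139 -0.03717881 -0.28300256]
t 14.6833 tcp tray [ -1.2 -89.5] tipz 0.06368757932517033 a -4.7 tool z [ 0. -0. -1.]
turn about tool z -0.4 dp cm now-axes [  0.02 -13.15   0.07] after-turn axes [  0.12 -13.15   0.07] dist c-goal 62.0
```

View pics/w17.png

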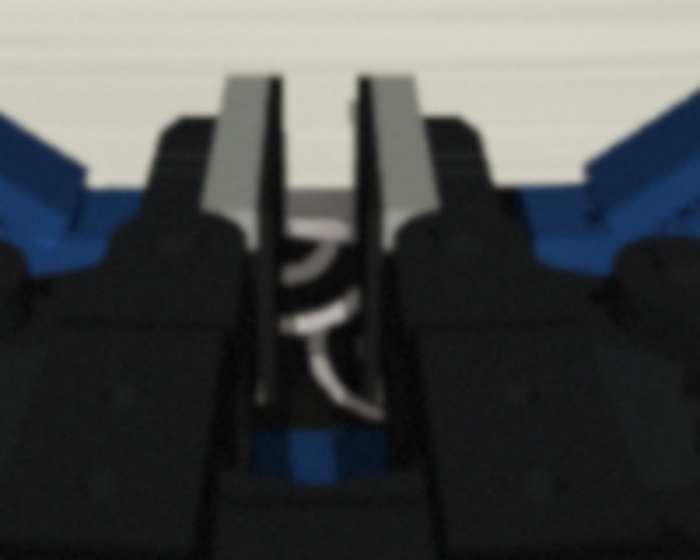

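Emit:
{"op": "drive_tool", "data": {"targets": [{"dp": [0, -1.5, 0], "rotation": [0, 0, 0], "claw": 0.15}, {"dp": [0, -2, -1], "rotation": [0, 0, 0], "claw": 0.15}, {"dp": [0, -2, -2.5], "rotation": [0, 0, 0], "claw": 0.15}, {"dp": [0, -3, -2.5], "rotation": [0, 0, 0], "claw": 0.15}, {"dp": [0, -4, -1], "rotation": [0, 0, 0], "claw": 0.15}, {"dp": [0, -4, 0], "rotation": [0, 0, 0], "claw": 0.15}, {"dp": [0, -4, 0], "rotation": [0, 0, 0], "claw": 0.15}, {"dp": [0, -2, 0], "rotation": [0, 0, 0], "claw": 0.15}]}}

```text
time: 15.4
tcp_pos: [0.5878, 0.081, 0.3072]
orientation: [-0.0, 0.999, -0.039, 0.0]
wrist_force: [0.5, -0.2, -0.8]
grip_width: 0.0124
```

Run:
```python
from h import *
i=cams.get_image("top")[130:300,225:425];cv2.imwrite("pics/t18.png",cv2.resize(i,None,fx=3.5,fy=3.5))
i=cams.get_image("side");cv2.imwrite("pics/s18.png",i)
```

```text
(no output)
```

View pics/t18.png

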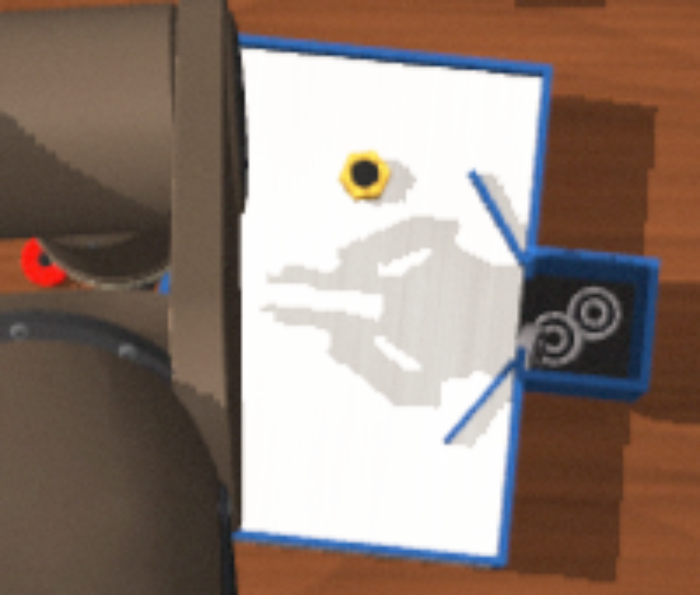

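View pics/s18.png

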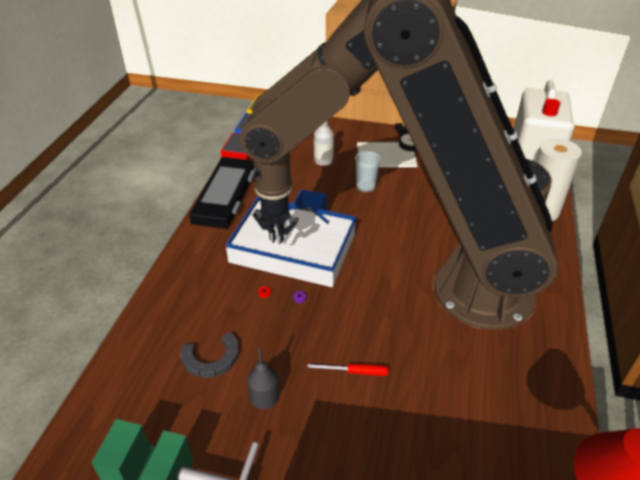

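Run:
```python
from h import *
i=cams.get_image("top");cv2.imwrite("pics/t19.png",cv2.resize(i[190:255,360:425],(650,650),interpolation=cv2.INTER_CUBIC)[:600])
i=cams.get_image("side");cv2.imwrite("pics/s19.png",cv2.resize(i[170:230,270:350],(800,600),interpolation=cv2.INTER_CUBIC))
for z in(.03,.04,.05,.06):print(z,w2t(px2w("top",225+530/3.5-.4,130+338/3.5-.4,z)))
```

```text
0.03 [  -9.70471418 -107.84933705]
0.04 [ -11.13072649 -107.09941275]
0.05 [ -12.5567388  -106.34948845]
0.06 [ -13.98275111 -105.59956416]
```

View pics/t19.png

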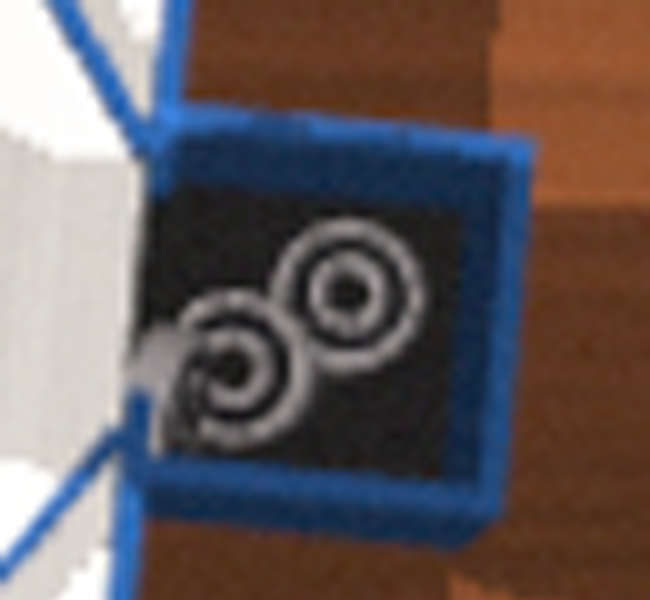

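View pics/s19.png

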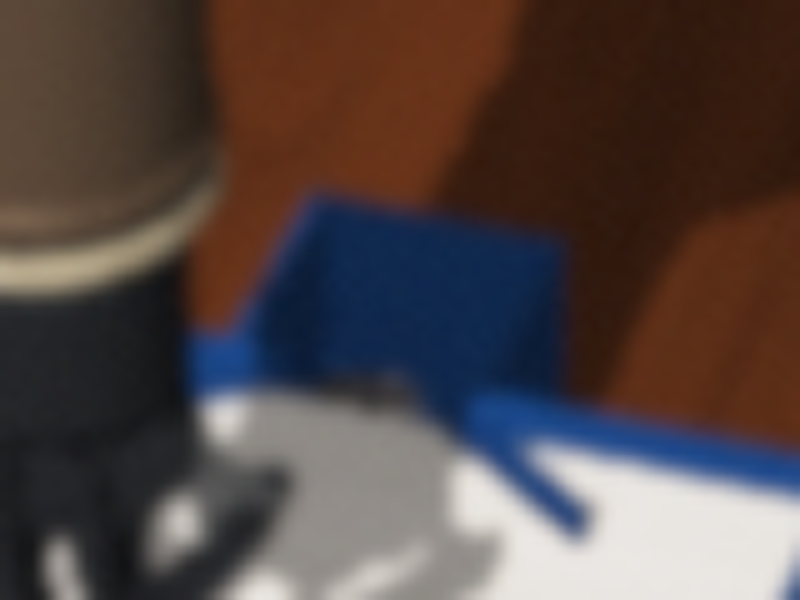

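Emit:
{"op": "drive_tool", "data": {"targets": [{"dp": [0, 2, 0], "rotation": [0, 0, 0], "claw": 0.0}, {"dp": [0, 4, 0], "rotation": [0, 0, 0], "claw": 0.0}, {"dp": [0, 4, 0], "rotation": [0, 0, 0], "claw": 0.0}, {"dp": [0, 4, 0], "rotation": [0, 0, 0], "claw": 0.0}, {"dp": [0, 4, 0], "rotation": [0, 0, 0], "claw": 0.0}, {"dp": [0, 4, 0], "rotation": [0, 0, 0], "claw": 0.0}, {"dp": [0, 3, 0], "rotation": [0, 0, 0], "claw": 0.0}, {"dp": [0, 0, 0], "rotation": [0, 0, 0], "claw": 0.0}]}}

```text
time: 16.27
tcp_pos: [0.567, -0.179, 0.3067]
orientation: [0.001, 0.999, -0.043, 0.0]
wrist_force: [-0.2, 0.0, 0.1]
grip_width: -0.0004
```

Run:
```python
from h import *
plan((0,0),(0,-62),42,.063)
i=cams.get_image("wrist");cv2.imwrite("pics/w20.png",i)
```

```text
t 16.2667 tcp tray [  -1.8 -119.4] tipz 0.13373385834108203 a -4.9 tool z [ 0.001 -0.001 -1.   ]
turn about tool z -0.6 dp cm now-axes [ -0.   -16.15   7.05] after-turn axes [  0.18 -16.15   7.05] dist c-goal 62.0
```

View pics/w20.png

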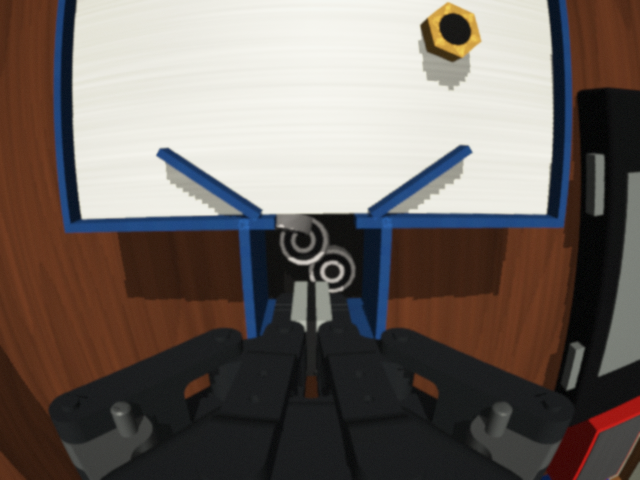

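Run:
```python
import cv2
i=cv2.imread("pics/w20.png")[200:300,240:390];cv2.imwrite("pics/w20c.png",cv2.resize(i,None,fx=5.3,fy=5.3,interpolation=cv2.INTER_CUBIC))
```

```text
(no output)
```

View pics/w20c.png

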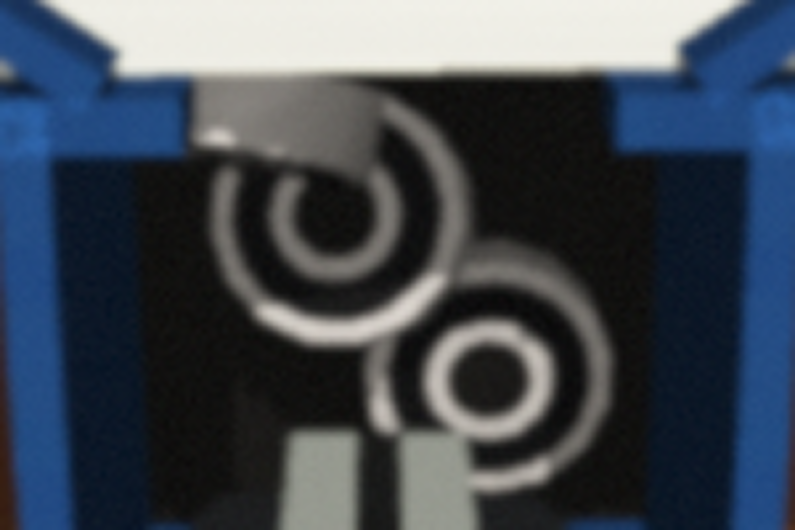

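Run:
```python
from h import *
f=lambda u,v,z:w2t(wpx(240+u/5.3,200+v/5.3,z)).round(1)
print("disc1",f(338,215,.016),"disc2",f(490,380,.016),"lip",f(400,75,.06))
for z in(.03,.04,.05,.06):print(z,[f(*p,z) for p in((195,140),(365,170),(385,110))])
```

```text
disc1 [  -6.9 -123.7] disc2 [  14.1 -148.2] lip [  1.4 -95.1]
0.03 [array([ -24.8, -109.5]), array([  -3. , -113.8]), array([  -0.3, -105.9])]
0.04 [array([ -23.9, -107.1]), array([  -2.9, -111.2]), array([  -0.3, -103.6])]
0.05 [array([ -22.9, -104.7]), array([  -2.8, -108.6]), array([  -0.3, -101.4])]
0.06 [array([ -21.9, -102.3]), array([  -2.7, -106.1]), array([ -0.4, -99.1])]
```

Run:
```python
from h import *
f=lambda u,v,z:w2t(wpx(240+u/5.3,200+v/5.3,z)).round(1)
t=lambda u,v,z:w2t(px2w("top",360+u/10-.4,190+v/10-.4,z)).round(1)
print("lip top",t(143,300,.06),"wr",f(400,75,.06))
print("disc1 top",t(238,370,.016),"disc2",t(348,294,.016))
print("disc1 wr",f(338,215,.016))
for z in(.02,.03,.04,.05,.06,.07):print(z,t(180,328,z),f(365,170,z)-np.array([0,4]), f(385,110,z)-np.array([0,4]))
```

```text
lip top [  0.6 -99.3] wr [  1.4 -95.1]
disc1 top [  -6.9 -126.3] disc2 [  13.8 -150.4]
disc1 wr [  -6.9 -123.7]
0.02 [   1.  -111.4] [  -3.1 -120.4] [  -0.3 -112.1]
0.03 [  -0.5 -110.7] [  -3.  -117.8] [  -0.3 -109.9]
0.04 [  -2.  -109.9] [  -2.9 -115.2] [  -0.3 -107.6]
0.05 [  -3.4 -109.1] [  -2.8 -112.6] [  -0.3 -105.4]
0.06 [  -4.9 -108.4] [  -2.7 -110.1] [  -0.4 -103.1]
0.07 [  -6.4 -107.6] [  -2.6 -107.5] [  -0.4 -100.9]
```

Emit:
{"op": "drive_tool", "data": {"targets": [{"dp": [0, 2, 0], "rotation": [0, 0, 0], "claw": 0.0}, {"dp": [0, 3, 0], "rotation": [0, 0, 0], "claw": 0.0}, {"dp": [0, 2, 0], "rotation": [0, 0, 0], "claw": 0.0}, {"dp": [0, 1, 0], "rotation": [0, 0, 0], "claw": 0.0}, {"dp": [0, 0, 0], "rotation": [0, 0, 0], "claw": 0.0}]}}

```text
time: 16.73
tcp_pos: [0.5612, -0.2543, 0.3066]
orientation: [0.0, 0.999, -0.041, -0.0]
wrist_force: [0.4, -0.5, -0.2]
grip_width: -0.0001
```

Run:
```python
from h import *
plan((0,0),(0,-62),42,.063)
i=cams.get_image("wrist");cv2.imwrite("pics/w21.png",i);i=i[60:220,220:420]
cv2.imwrite("pics/w21c.png",cv2.resize(i,None,fx=3.75,fy=3.75,interpolation=cv2.INTER_CUBIC))
```

```text
t 16.7333 tcp tray [  -2.1 -195. ] tipz 0.13356797185663666 a -4.7 tool z [-0. -0. -1.]
turn about tool z -0.5 dp cm now-axes [ 1.000e-02 -2.371e+01  7.050e+00] after-turn axes [  0.21 -23.7    7.05] dist c-goal 62.0
```

View pics/w21c.png

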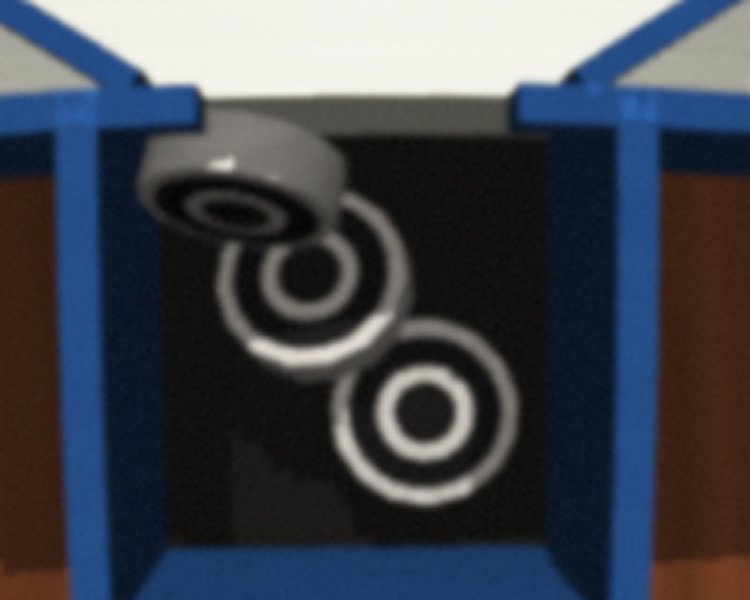

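Run:
```python
from h import *
f=lambda u,v,z:w2t(wpx(220+u/3.75,60+v/3.75,z)).round(1)
print("lip",f(350,97,.06),"disc1",f(308,275,.016),"disc2",f(425,412,.016),"endwall top",f(370,600,.074),"lip base",f(430,138,.005))
for z in(.025,.03,.035,.04,.045):print(z,"face c",f(238,209,z),"left",f(138,185,z),"right",f(347,165,z))
```

```text
lip [  0.3 -96.1] disc1 [  -7.4 -123.2] disc2 [  14.1 -149. ] endwall top [   2.6 -172. ] lip base [ 15.9 -96.3]
0.025 face c [ -19.5 -111.2] left [ -37.4 -106.2] right [-1.000e-01 -1.035e+02]
0.03 face c [ -19.2 -111.5] left [ -36.7 -106.6] right [-1.00e-01 -1.04e+02]
0.035 face c [ -18.8 -111.8] left [ -36.  -107.1] right [  -0.2 -104.5]
0.04 face c [ -18.4 -112.1] left [ -35.2 -107.5] right [  -0.2 -104.9]
0.045 face c [ -18.1 -112.4] left [ -34.5 -107.9] right [  -0.2 -105.4]
```

The two discs lie flat. The third leans on one of them against the lip: its middle is about z 0.037 m (limit 0.055), x −18 mm, y about −110 mm, and it did not move between pictures. The nut's pixel is unchanged, so I'm handing in.

Run:
```python
from h import *
i=cams.get_image("wrist")[60:220,220:420]
a=cv2.imread("pics/w21.png")[60:220,220:420]
print("max diff",cv2.absdiff(i,a).max(),state()["wrist_force"].round(1))
print(workorder.hand_in(),state()["time"])
```

```text
max diff 167 [-0.2 -0.1 -0. ]
the job is handed in; nothing more can be done
the job is handed in; nothing more can be done
```

I pushed the three steel bearings through the gate one at a time, cradled between the slightly open fingertips, and handed the job in at about 17 s. None was picked up. The hand-in gave no verdict.

**Bearings:** In the last picture I viewed, all three are in the pocket. Two lie flat. The third leans on one of them against the deck-side wall. I put its middle at z ≈ 0.037 m (limit 0.055), x ≈ −18 mm and y ≈ −110 mm. The leaning bearing's y rests on a correction of about 4 mm, because the wrist camera placed the lip at −96 mm instead of −100 mm.

**Nut and other objects:** The nut sits at the same pixel as at the start. I saw nothing else disturbed, and the look-alikes were not touched. The fingers were clear of everything, with wrist force about 0.2 N.

**Check that disagreed:** An automatic comparison of the final two pocket pictures, just before hand-in, showed a largest pixel difference of 167. I did not view the newer one. It may be the arm settling at sharp edges, but I can't rule out that the leaning bearing shifted slightly. If it did tip further, it would only sink deeper into the pocket.

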